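# Sort the colour-coded specimens into their trays

### The arm

A 6-joint arm with a two-finger parallel gripper is mounted at the origin on a cart in front of the work surface, level with it; the furniture and walls round the work are solid. World frame = base frame: x ahead of the robot, y to its left, z up, the work surface at z = 0. Lengths are in m, angles in degrees, forces in N, time in s.
With the tool pointing down it reaches from about 0.4 to 0.825 m from the base axis. Payload 7 kg.
Tool frame: the origin (TCP) lies at the very end of the fingers, on their centre line; the grasp point (between the pads) lies 19 mm behind it; x points along the fingers, z is the direction in which the jaws open and shut, and the axes are right-handed (so a half turn about x gives the same grasp; the last joint's range is limited). The gripper opens to 88 mm and grips with 3 to 60 N. Pads are 19 mm wide; open, the fingers measure 130 mm over their backs; the gripper's body (78 mm by 193 mm) begins 47 mm behind the grasp point.
Start: joints at [86.752, 20.546, 0.682, 0, -70.136, -16.507], TCP at [0.228, 0.635, 0.227] pointing down, gripper open.
Joint ranges: [-176.03, 176.03], [-82.01, 121.73], [-58.28, 71.71], [-173.87, 95.51], [-174.79, -0.11], [-173.66, 173.66]. Speed limits (degrees/s): [136.94, 136.94, 172.46, 180, 180, 180].

### API

Orientations are given as [roll, pitch, yaw] about the fixed x, y, z axes, in that order (R = Rz(yaw) Ry(pitch) Rx(roll)).
In Python, from plant import * gives the robot as it stands.
- The arm moves only by the tool arm_command, never from a script. Its argument "commands" is one flat list of numbers, 5 for each row, row after row: the shift along the tool's x, y, z in mm, then the turn about the tool's x in degrees, then the opening in per cent of the stroke, from 0 (shut) to 100 (fully open). A call has 1 to 5 rows; each row shifts and turns the pose as measured when the row begins, along the tool's axes as they then stand; what a row does not reach is not made up. A row lasts 1/8 s, in which the tool goes at most 62.5 mm and 10.7 degrees, less where a joint would pass 70% of its speed; a pose out of reach is approached as far as the arm can. A call is refused whole if a number of a shift passes 62.5 or a number of a turn 10.7, either way. A call with a gripper value outside its range is refused whole. The fingers move at their own pace and stop on an object; the grip force is fixed at half the most. Time passes only in rows, so rows that do not move let the fingers close. It gives the time, the measured TCP pose, the force and the opening at its end, in the units of the state.
- get_obs(): the state, without advancing time (a new reading comes with each control period).
- snapshot(name): name is "side" or "top" or "wrist"; returns a dict with "frame" (400x640x3 uint8, blue, green, red), "fov_y" (degrees; the focal length in pixels is half the picture's height over the tangent of half this angle, whatever the lens; pixels are square), "cx", "cy" (the principal point, pixels), "world_to_cam" (4x4, takes a point from world to camera coordinates). Camera axes: x right, y up, looking along -z (the intrinsics and any distortion apply to the point x, -y, -z); pixel columns grow to the right and rows downward; lengths in m; the calibration is good to about 2 mm. A picture is of the moment at which its call begins. There is no depth.
- close_job(): hands the job in, once; it reports no verdict.
The state is a dict: "clock": time; "joint_pos": joint angles; "qvel": joint speeds; "tau": joint torques, N m; "tool_pos": TCP position; "orientation": TCP orientation; "force": force on the tool from outside, world axes, zero at the start; "moment": the same for the moment, N m; "opening": finger opening in m.
Only numpy, scipy, OpenCV 4.12 (cv2) and the standard library are available. Lean on these libraries where they do the work, as an engineer would, in place of code of your own. Each camera call takes 0.05 s, during which the arm holds its last target. There are 200 camera calls.

### The job

Sort the specimens on the bench into the tray of their own colour: the red-lidded pot into the red tray, the yellow-lidded pot into the yellow tray, the blue cassette into the blue tray and the green cassette into the green tray. Pots stay upright all the time and stand on the tray floor, cassettes lie flat on it, right way up; leave the white-lidded pot and the white cassette where they are.

Things in the scene. Friction and masses are not known exactly. Their poses are not given: they have to be found in the camera images.
- red_pot: screw-lid specimen pot, off-white body, red lid; 65 mm tall, body 44 mm across tapering slightly, lid 48 mm across from 50 to 65 mm above the bottom, about 75 g, loose, standing upright. Origin at the centre of its underside, z up.
- yellow_pot: screw-lid specimen pot, off-white body, yellow lid; 65 mm tall, body 44 mm across tapering slightly, lid 48 mm across from 50 to 65 mm above the bottom, about 75 g, loose, standing upright. Origin at the centre of its underside, z up.
- white_pot: screw-lid specimen pot, off-white body, white lid; 65 mm tall, body 44 mm across tapering slightly, lid 48 mm across from 50 to 65 mm above the bottom, about 75 g, loose, standing upright. Origin at the centre of its underside, z up. It has no tray and stays where it is.
- blue_cassette: blue plastic embedding cassette, loose, lying flat: 28 mm along its x (the short side, the one to grip across), 40 mm along its y, 6 mm thick, about 14 g. Origin at the centre of its underside, z up.
- green_cassette: green plastic embedding cassette, loose, lying flat: 28 mm along its x (the short side, the one to grip across), 40 mm along its y, 6 mm thick, about 14 g. Origin at the centre of its underside, z up.
- white_cassette: white plastic embedding cassette, loose, lying flat: 28 mm along its x (the short side, the one to grip across), 40 mm along its y, 6 mm thick, about 14 g. Origin at the centre of its underside, z up. It has no tray and stays where it is.
- red_tray: Red plastic open tray with a paper card on its front end, fixed to the bench; outside 96 mm along its x, 72 mm along its y, 14 mm high; walls and floor 3 mm thick, so the inside is 90 by 66 mm and the inner floor is 3 mm above the bench. Origin at the centre of its underside, x its long side (pointing roughly away from the robot), z up. Empty at the start.
- yellow_tray: Yellow plastic open tray with a paper card on its front end, fixed to the bench; outside 96 mm along its x, 72 mm along its y, 14 mm high; walls and floor 3 mm thick, so the inside is 90 by 66 mm and the inner floor is 3 mm above the bench. Origin at the centre of its underside, x its long side (pointing roughly away from the robot), z up. Empty at the start.
- blue_tray: Blue plastic open tray with a paper card on its front end, fixed to the bench; outside 96 mm along its x, 72 mm along its y, 14 mm high; walls and floor 3 mm thick, so the inside is 90 by 66 mm and the inner floor is 3 mm above the bench. Origin at the centre of its underside, x its long side (pointing roughly away from the robot), z up. Empty at the start.
- green_tray: Green plastic open tray with a paper card on its front end, fixed to the bench; outside 96 mm along its x, 72 mm along its y, 14 mm high; walls and floor 3 mm thick, so the inside is 90 by 66 mm and the inner floor is 3 mm above the bench. Origin at the centre of its underside, x its long side (pointing roughly away from the robot), z up. Empty at the start.

How it is judged (in metres and radians):
At the end, for the whole second after the job is handed in: Each coloured thing is in the tray of its colour, centre within 32 mm along and 22 mm across of the tray's centre, underside under 6 mm above the tray's underside, upright and right way up within 0.1 rad, at rest. White-lidded pot and white cassette within 15 mm of their starts (x of red_pot in the frame of red_tray between -0.032 and 0.032 m and y of red_pot in the frame of red_tray between -0.022 and 0.022 m and z of red_pot in the frame of red_tray below 0.006 m and angle between each of red_pot, yellow_pot, blue_cassette, green_cassette's own z axis and vertical below 0.1 rad and linear speed of each of red_pot, yellow_pot, blue_cassette, green_cassette below 0.02 m/s and angular speed of each of red_pot, yellow_pot, blue_cassette, green_cassette below 0.3 rad/s and x of yellow_pot in the frame of yellow_tray between -0.032 and 0.032 m and y of yellow_pot in the frame of yellow_tray between -0.022 and 0.022 m and z of yellow_pot in the frame of yellow_tray below 0.006 m and x of blue_cassette in the frame of blue_tray between -0.032 and 0.032 m and y of blue_cassette in the frame of blue_tray between -0.022 and 0.022 m and z of blue_cassette in the frame of blue_tray below 0.006 m and x of green_cassette in the frame of green_tray between -0.032 and 0.032 m and y of green_cassette in the frame of green_tray between -0.022 and 0.022 m and z of green_cassette in the frame of green_tray below 0.006 m and distance of each of white_pot, white_cassette from where it was at the start of the episode below 0.015 m); the robot touches nothing.
It fails at once if a specimen pot is tipped by more than 0.5 rad (angle between any of red_pot, yellow_pot, white_pot's own z axis and vertical above 0.5 rad).
It fails at once if the white-lidded pot or the white cassette is moved by more than 25 mm (distance of any of white_pot, white_cassette from where it was at the start of the episode above 0.025 m).
It also fails if it takes over 99 s, if anything falls off the work surface, if the arm or the gripper's body presses on something with over 40 N, if the wrist force passes 120 N, or if a joint passes its speed limit or range.

## Working session

There is one attempt and no reset: what is moved stays moved. The work goes in short steps, Python scripts to look and compute and a tool call to move; the robot and the scene stay as the last step left them, time stands still between calls to the robot, and variables do not carry over. Pictures are saved under pics/ and viewed, about 12 in all and at most 16, crops included, and the job is handed in when it is done.

Besides the shell and the picture viewer there is one more tool, called after "Emit:" as name(argument=value, ...), one argument or row to a line, values as JSON. arm_command: Moves the arm, as the interface text tells. Its arguments: {"type":"object","properties":{"commands":{"type":"array"}},"required":["commands"]}

```bash
mkdir -p pics; ls; python3 - <<'E'
from plant import *
import cv2
print(get_obs())
for n in ("top","side","wrist"):
    s=snapshot(n); cv2.imwrite(f"pics/{n}0.png",s["frame"]); print(n,s["fov_y"],s["cx"],s["cy"],s["world_to_cam"],[k for k in s])
E
```

```text
pics
{'clock': 0.0, 'joint_pos': array([ 8.67508277e+01,  2.05915817e+01,  6.32807701e-01, -2.14771397e-02,
       -7.01359663e+01, -1.65083556e+01]), 'qvel': array([ 0.09229836, -0.049241  ,  0.20206525, -0.01658795, -0.00171564,
       -0.00345613]), 'tau': array([-8.50701781e-04, -5.82715201e+01,  2.93045032e+01,  6.99696243e+00,
        6.78741460e-03, -1.82759322e-04]), 'tool_pos': array([0.22801199, 0.63478812, 0.22560943]), 'orientation': array([   4.47986428,   89.90313154, -105.28497805]), 'force': array([ 0.94498522, -0.49937492, -0.00342295]), 'moment': array([ 0.03711183,  0.05930175, -0.05550569]), 'opening': 0.08789983978515879}
top 44.47447696460449 326.675794495368 197.83318266980618 [[ 0.02552217 -0.99952804 -0.01709724 -0.20770079]
 [ 0.98875127  0.02271825  0.14783373 -0.51179719]
 [-0.14737554 -0.02067796  0.98886444 -0.93105718]
 [ 0.          0.          0.          1.        ]] ['frame', 'fov_y', 'cx', 'cy', 'world_to_cam']
side 53.592696688671566 319.423286218715 195.58850779348913 [[ 0.98382987 -0.17753847  0.0236408  -0.52167313]
 [ 0.07714985  0.53919802  0.83863782  0.03211123]
 [-0.16163755 -0.82325305  0.54417618 -0.97581639]
 [ 0.          0.          0.          1.        ]] ['frame', 'fov_y', 'cx', 'cy', 'world_to_cam']
wrist 63.3399227754253 320.80453885007006 199.2546640945548 [[-0.33755309 -0.94130513  0.00160353  0.67363459]
 [ 0.90049997 -0.32341551 -0.29069265  0.03555886]
 [ 0.27414909 -0.09668022  0.95681514 -0.39166082]
 [ 0.          0.          0.          1.        ]] ['frame', 'fov_y', 'cx', 'cy', 'world_to_cam']
```

View pics/top0.png

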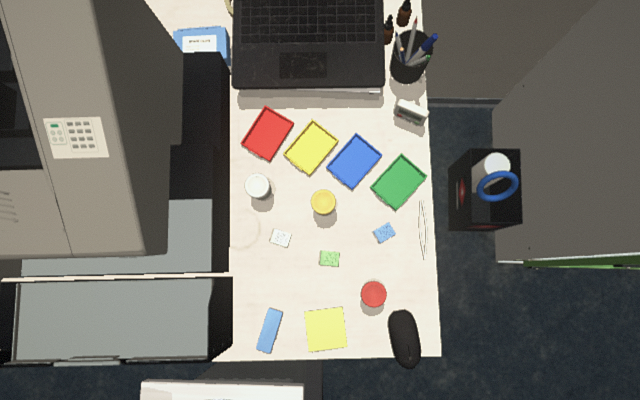

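View pics/side0.png

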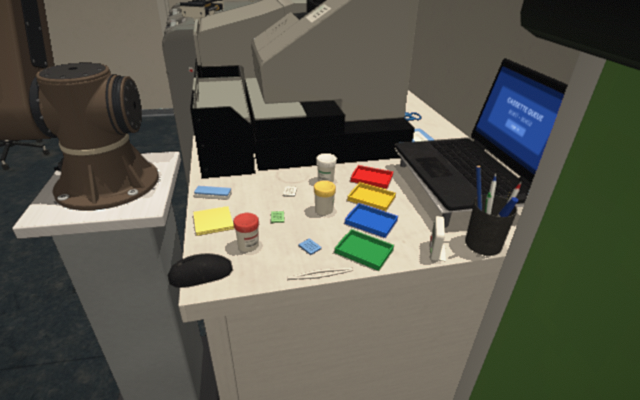

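View pics/wrist0.png

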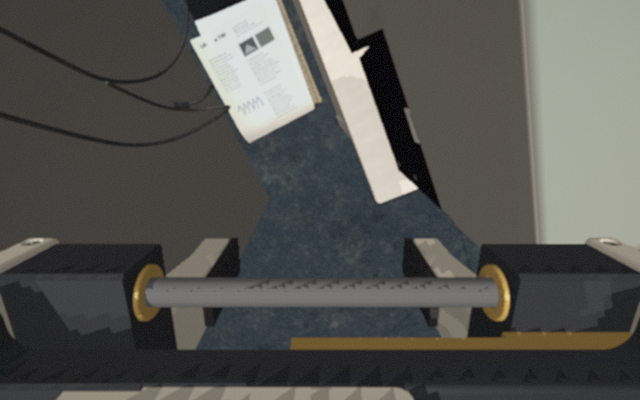

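The top view shows the trays in a row: red (268,134), yellow (311,148), blue (354,161) and green (399,181). The pots are white (258,186), yellow (323,202) and red (373,294). The cassettes are white (280,238), green (329,258) and blue (384,233). Distractors are the note, the blue slab, the mouse and the tweezers. The side view agrees, and the wrist view sees only floor because the arm is off to the left.

```bash
cat > h.py <<'E'
from plant import *
import cv2, numpy as np
def cam(s):
    f=200/np.tan(np.radians(s["fov_y"])/2); M=np.array(s["world_to_cam"]); return f,M[:3,:3],M[:3,3]
def ray(s,uv,z):
    f,R,t=cam(s); d=R.T@np.array([(uv[0]-s["cx"])/f,-(uv[1]-s["cy"])/f,-1]); c=-R.T@t
    return c+d*(z-c[2])/d[2]
def proj(s,p):
    f,R,t=cam(s); q=R@np.array(p)+t; return s["cx"]+f*q[0]/-q[2], s["cy"]-f*q[1]/-q[2]
HUE=dict(red=(172,8),yellow=(18,34),blue=(98,125),green=(40,85),white=None)
def blobs(s,col,box,smin=90):
    x0,y0,x1,y1=box; hsv=cv2.cvtColor(s["frame"],cv2.COLOR_BGR2HSV)[y0:y1,x0:x1].astype(int)
    H,S,V=hsv[...,0],hsv[...,1],hsv[...,2]
    if col=="white": m=(S<22)&(V>150)
    else:
        a,b=HUE[col]; m=((H>=a)|(H<=b) if a>b else (H>=a)&(H<=b))&(S>smin)&(V>50)
    cs,_=cv2.findContours(m.astype(np.uint8),cv2.RETR_EXTERNAL,cv2.CHAIN_APPROX_NONE)
    return [c+np.array([[x0,y0]]) for c in sorted(cs,key=cv2.contourArea,reverse=True) if cv2.contourArea(c)>25]
def world_rect(s,c,z):
    p=np.array([ray(s,q[0],z)[:2] for q in c],np.float32); (x,y),(w,h),a=cv2.minAreaRect(p*1000)
    if w<h: w,h,a=h,w,a+90
    return round(x),round(y),round(w),round(h),round((a+90)%180-90)   # mm, long side angle from +x
E
python3 - <<'E'
from h import *
for n,box in (("top",(225,95,440,360)),("side",(180,140,440,290))):
    s=snapshot(n); f,R,t=cam(s); print(n,"cam at",(-R.T@t).round(3), "TCP px",np.round(proj(s,get_obs()["tool_pos"])))
    for col in HUE:
        for c in blobs(s,col,box,60)[:6]:
            m=cv2.moments(c); uv=(m["m10"]/m["m00"],m["m01"]/m["m00"])
            print(col,np.round(uv),cv2.contourArea(c),"rect z0/14/6/65",world_rect(s,c,.0),world_rect(s,c,.014),world_rect(s,c,.006),world_rect(s,c,.065))
E
```

```text
top cam at [ 0.374 -0.215  0.993] TCP px [-218.  352.]
red [267. 133.] 1605.0 rect z0/14/6/65 (657, -66, 102, 76, -30) (653, -68, 100, 75, -30) (655, -66, 101, 76, -30) (638, -75, 95, 71, -30)
red [373. 294.] 501.5 rect z0/14/6/65 (331, -292, 50, 50, -18) (332, -291, 50, 49, -18) (331, -292, 50, 50, -18) (334, -287, 47, 47, -18)
yellow [310. 147.] 1620.0 rect z0/14/6/65 (628, -158, 101, 75, -38) (625, -158, 100, 74, -38) (627, -158, 101, 75, -38) (612, -161, 95, 70, -38)
yellow [325. 329.] 1504.5 rect z0/14/6/65 (261, -198, 78, 78, 8) (262, -198, 77, 76, 8) (261, -198, 78, 77, 8) (268, -199, 73, 72, 8)
yellow [323. 202.] 473.5 rect z0/14/6/65 (514, -187, 52, 49, 1) (512, -187, 51, 49, 1) (514, -187, 51, 49, 1) (505, -189, 48, 46, 1)
blue [354. 161.] 1587.0 rect z0/14/6/65 (601, -248, 100, 73, -40) (598, -247, 98, 72, -40) (600, -248, 99, 73, -40) (586, -246, 93, 69, -40)
blue [269. 330.] 574.5 rect z0/14/6/65 (255, -87, 82, 29, -16) (257, -89, 81, 29, -16) (256, -88, 82, 29, -16) (263, -96, 77, 27, -16)
blue [384. 232.] 207.0 rect z0/14/6/65 (454, -313, 36, 27, -58) (453, -311, 35, 2
[... 1754 characters left out ...]
82)
blue [371. 220.] 1035.5 rect z0/14/6/65 (602, -241, 102, 90, -40) (595, -259, 99, 87, -40) (599, -249, 101, 89, -40) (570, -326, 89, 78, -40)
blue [212. 190.] 208.5 rect z0/14/6/65 (254, -72, 82, 33, -16) (256, -95, 80, 32, -16) (255, -82, 81, 32, -16) (266, -178, 72, 28, -16)
blue [310. 246.] 166.5 rect z0/14/6/65 (454, -312, 38, 31, -57) (451, -328, 37, 30, -57) (453, -319, 38, 30, -57) (441, -387, 34, 27, -57)
green [364. 249.] 1392.5 rect z0/14/6/65 (559, -334, 103, 88, -41) (554, -349, 100, 85, -41) (557, -340, 102, 87, -41) (533, -407, 90, 77, -41)
green [277. 216.] 126.0 rect z0/14/6/65 (398, -202, 42, 27, 84) (397, -221, 41, 26, 84) (398, -210, 42, 26, 84) (393, -291, 37, 23, 84)
```

```bash
python3 - <<'E'
from h import *
s=snapshot("side"); t=snapshot("top")
def tri(a,b):
    A=[];
    C=[];D=[]
    for q,uv in ((t,a),(s,b)):
        p0=ray(q,uv,0);p1=ray(q,uv,.1);C.append(p0);D.append((p1-p0)/np.linalg.norm(p1-p0))
    M=sum(np.eye(3)-np.outer(d,d) for d in D);v=sum((np.eye(3)-np.outer(d,d))@c for c,d in zip(C,D))
    p=np.linalg.solve(M,v); return p.round(3),np.round([np.linalg.norm(np.cross(p-c,d)) for c,d in zip(C,D)],3)
print("whitepot lid",ray(t,(258,184),.065).round(3),"whitecass",ray(t,(280.5,238),.006).round(3))
print("base px",proj(t,(0,0,0)),proj(s,(0,0,0)))
print("bench left edge",ray(t,(229,275),0),ray(s,(203,175),0),ray(s,(255,170),0))
for uv in ((197,110),(252,108),(250,172),(262,152),(262,110),(342,100),(405,130),(410,148)):
    for y0 in (.0,.1,.2):
        p0=ray(s,uv,0);p1=ray(s,uv,.1); k=(y0-p0[1])/(p1-p0)[1]; print(uv,y0,(p0+(p1-p0)*k).round(3))
im=cv2.hconcat([t["frame"][0:400,0:240],s["frame"][0:220,150:440][:,:].copy() if 0 else cv2.copyMakeBorder(s["frame"][0:220,150:440],0,180,0,0,cv2.BORDER_CONSTANT)])
cv2.imwrite("pics/equip.png",cv2.resize(im,None,fx=1.5,fy=1.5,interpolation=cv2.INTER_CUBIC))
for yaw in (0,): print(ray(t,(165,255),.3),ray(t,(165,255),.4),ray(t,(180,70),.3),ray(t,(212,200),.1),ray(t,(20,360),.1),ray(t,(212,360),.1))
E
```

```text
whitepot lid [ 0.536 -0.063  0.065] whitecass [ 0.437 -0.103  0.006]
base px (np.float64(217.55012730722854), np.float64(466.73062448720236)) (np.float64(107.72345334954386), np.float64(182.55747005221008))
bench left edge [ 0.36064818 -0.00198452  0.        ] [0.22726664 0.00604261 0.        ] [0.35989857 0.01427401 0.        ]
(197, 110) 0.0 [0.237 0.    0.176]
(197, 110) 0.1 [0.225 0.1   0.139]
(197, 110) 0.2 [0.212 0.2   0.102]
(252, 108) 0.0 [ 0.364 -0.     0.176]
(252, 108) 0.1 [0.365 0.1   0.139]
(252, 108) 0.2 [0.366 0.2   0.101]
(250, 172) 0.0 [0.347 0.    0.003]
(250, 172) 0.1 [ 0.346  0.1   -0.053]
(250, 172) 0.2 [ 0.345  0.2   -0.109]
(262, 152) 0.0 [0.381 0.    0.059]
(262, 152) 0.1 [0.384 0.1   0.009]
(262, 152) 0.2 [ 0.387  0.2   -0.042]
(262, 110) 0.0 [0.387 0.    0.17 ]
(262, 110) 0.1 [0.39  0.1   0.132]
(262, 110) 0.2 [0.394 0.2   0.094]
(342, 100) 0.0 [0.582 0.    0.187]
(342, 100) 0.1 [0.607 0.1   0.151]
(342, 100) 0.2 [0.632 0.2   0.115]
(405, 130) 0.0 [0.757 0.    0.098]
(405, 130) 0.1 [0.802 0.1   0.053]
(405, 130) 0.2 [0.846 0.2   0.007]
(410, 148) 0.0 [0.78  0.    0.044]
(410, 148) 0.1 [ 0.826  0.1   -0.007]
(410, 148) 0.2 [ 0.873  0.2   -0.059]
[0.39032362 0.02600661 0.3       ] [ 0.38798563 -0.00881367  0.4       ] [0.66595385 0.02397422 0.3       ] [0.49824931 0.01568605 0.1       ] [0.20341057 0.34086152 0.1       ] [ 0.2131692  -0.00153055  0.1       ]
```

View pics/equip.png

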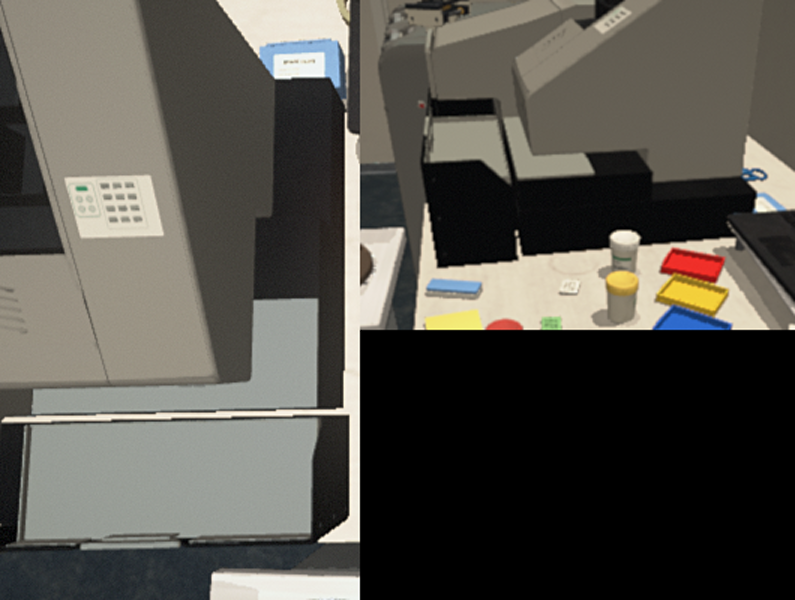

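```bash
python3 - <<'E'
from h import *
s=snapshot("side"); t=snapshot("top")
def tri(a,b):
    C=[];D=[]
    for q,uv in ((t,a),(s,b)):
        p0=ray(q,uv,0);p1=ray(q,uv,.1);C.append(p0);D.append((p1-p0)/np.linalg.norm(p1-p0))
    M=sum(np.eye(3)-np.outer(d,d) for d in D);v=sum((np.eye(3)-np.outer(d,d))@c for c,d in zip(C,D))
    p=np.linalg.solve(M,v); return p.round(3),np.round([np.linalg.norm(np.cross(p-c,d)) for c,d in zip(C,D)],3)
for a,b in (((75,138),(318,9)),((143,250),(297,13)),((143,250),(253,43)),((167,253),(260,100)),((167,253),(253,43)),((229,275),(255,172)),((212,278),(250,110)),((212,310),(197,110)),((212,200),(305,118)),((182,60),(405,110))): print(a,b,*tri(a,b))
E
```

```text
(75, 138) (318, 9) [0.54  0.132 0.372] [0.001 0.001]
(143, 250) (297, 13) [0.434 0.02  0.381] [0.041 0.041]
(143, 250) (253, 43) [0.387 0.053 0.312] [0.01 0.01]
(167, 253) (260, 100) [0.391 0.068 0.171] [0.006 0.006]
(167, 253) (253, 43) [0.384 0.017 0.319] [0.008 0.008]
(229, 275) (255, 172) [ 0.36  -0.003  0.004] [0.001 0.001]
(212, 278) (250, 110) [ 0.358 -0.012  0.176] [0.001 0.001]
(212, 310) (197, 110) [ 0.273 -0.02   0.183] [0.033 0.033]
(212, 200) (305, 118) [0.492 0.005 0.143] [0. 0.]
(182, 60) (405, 110) [0.774 0.082 0.119] [0.011 0.011]
```

The analyser head sits at x≥0.385, y≥0.06 and about 0.4 m high, and its base is 0.18 m high. I'll lift well above it before swinging round.

```bash
cat >> h.py <<'E'
from scipy.spatial.transform import Rotation as Ro
def state():
    o=get_obs(); R=Ro.from_euler("xyz",o["orientation"],degrees=True).as_matrix(); return o,R
def plan(target,jaw=None):   # target m; jaw: wanted angle of tool z in the xy plane (mod 180), deg
    o,R=state(); d=(R.T@(np.array(target)-o["tool_pos"])*1000).round(1)
    a=np.degrees(np.arctan2(R[1,2],R[0,2]))
    turn=None if jaw is None else round(-((jaw-a+90)%180-90),1)
    print("t",round(float(o["clock"]),2),"tcp",o["tool_pos"].round(4),"jaw",round(a,1),"open",round(o["opening"]*1000,1),"F",o["force"].round(1),"j",o["joint_pos"].round(0),"| shift",d,"turn",turn)
if __name__=="__main__":
    import sys; v=[float(x) for x in sys.argv[1:]]; plan(v[:3],v[3] if len(v)>3 else None)
E
python3 - <<'E'
from h import *
o,R=state(); print(R.round(2)); plan((.1,.45,.48))
E
```

```text
[[-0.    0.94 -0.34]
 [-0.   -0.34 -0.94]
 [-1.   -0.    0.  ]]
t 0.45 tcp [0.2282 0.6352 0.2265] jaw -109.8 open 87.5 F [0.2 0.2 0.4] j [ 87.  21.   1.  -0. -70. -17.] | shift [-253.5  -58.   217.7] turn None
```

Emit:
arm_command(
  commands=[-60,0,0,0,100,-60,0,0,0,100,-60,0,0,0,100,-60,0,0,0,100,-60,0,0,0,100],
)

```text
clock: 1.08
tool_pos: [0.2277, 0.6336, 0.5294]
orientation: [8.5, 89.4, -101.3]
force: [0.1, 1.4, 0.1]
opening: 0.0875
```

```bash
python3 h.py .1 .45 .48
```

```text
t 1.07 tcp [0.2277 0.6336 0.5294] jaw -109.8 open 87.5 F [0.1 1.4 0.1] j [  87.   20.   39.   -0. -109.  -17.] | shift [ 51.7 -58.2 215.4] turn None
```

Emit:
arm_command(
  commands=[0,36,48,0,100,0,36,48,0,100,0,36,48,0,100,0,36,48,0,100,0,36,48,0,100],
)

```text
clock: 1.7
tool_pos: [0.3177, 0.3469, 0.5337]
orientation: [24.8, 89.9, -84.8]
force: [0.3, 0.0, 0.7]
opening: 0.0874
```

```bash
python3 h.py .42 0 .5 
```

```text
t 1.7 tcp [0.3177 0.3469 0.5337] jaw -109.5 open 87.4 F [0.3 0.  0.7] j [  72.   -2.   12.    0. -104.   -1.] | shift [ 34.5 212.5 292.7] turn None
```

Emit:
arm_command(
  commands=[0,35,49,0,100,0,35,49,0,100,0,35,49,0,100,0,35,49,0,100,0,35,49,0,100],
)

```text
clock: 2.33
tool_pos: [0.4001, 0.0468, 0.5361]
orientation: [140.3, 89.7, 30.9]
force: [1.8, 1.2, 0.5]
opening: 0.0877
```

```bash
python3 h.py .334 -.288 .13 -80
```

```text
t 2.33 tcp [0.4001 0.0468 0.5361] jaw -109.3 open 87.7 F [1.8 1.2 0.5] j [  35.   -9.    6.    0. -105.   36.] | shift [404.7  46.9 339.7] turn -29.3
```

Emit:
arm_command(
  commands=[0,8,57,0,100,0,8,57,0,100,20,8,57,0,100,20,8,57,0,100,20,8,57,0,100],
)

```text
clock: 2.95
tool_pos: [0.3407, -0.2438, 0.4757]
orientation: [121.9, 89.3, 12.6]
force: [2.2, 0.3, -0.3]
opening: 0.0875
```

```bash
python3 h.py .334 -.288 .13 -80; python3 - <<'E'
from h import *
s=snapshot("wrist");cv2.imwrite("pics/w1.png",s["frame"]);print(proj(s,get_obs()["tool_pos"]),proj(s,(.334,-.288,.065)))
E
```

```text
t 2.95 tcp [ 0.3407 -0.2438  0.4757] jaw -109.3 open 87.5 F [ 2.2  0.3 -0.3] j [ -9.  -9.  -1.  -0. -97.  79.] | shift [345.5   4.6  46.2] turn -29.3
(np.float64(329.8227410061814), np.float64(253.95633466240645)) (np.float64(347.1647561602186), np.float64(145.9451436764444))
```

View pics/w1.png

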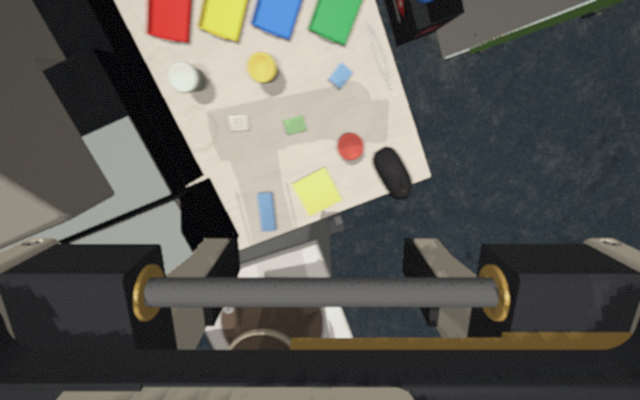

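The wrist view shows the whole bench, with the red pot at (350,147) against a predicted (347,146). I'll cross-check all the positions from this picture before descending.

```bash
python3 - <<'E'
from h import *
s=snapshot("wrist")
for col in ("red","yellow","blue","green"):
    for c in blobs(s,col,(120,0,440,210),60)[:6]:
        m=cv2.moments(c); uv=(m["m10"]/m["m00"],m["m01"]/m["m00"])
        print(col,np.round(uv),cv2.contourArea(c),"z14/6/65",world_rect(s,c,.014),world_rect(s,c,.006),world_rect(s,c,.065))
print(ray(s,(184,76),.065),ray(s,(238,122),.006))
E
```

```text
red [161.  19.] 1674.0 z14/6/65 (635, -63, 77, 66, 61) (638, -60, 78, 67, 61) (616, -80, 71, 61, 61)
red [345. 145.] 577.5 z14/6/65 (324, -291, 53, 49, -19) (323, -291, 53, 50, -19) (332, -290, 48, 45, -19)
red [398.   5.] 57.5 z14/6/65 (515, -447, 20, 12, -16) (517, -449, 21, 12, -16) (507, -433, 19, 11, -16)
red [427.  26.] 32.0 z14/6/65 (470, -487, 34, 4, -84) (471, -490, 34, 4, -84) (465, -470, 31, 4, -84)
yellow [215.  17.] 1526.0 z14/6/65 (610, -151, 76, 67, 52) (612, -150, 77, 68, 52) (593, -161, 70, 62, 52)
yellow [312. 190.] 1317.0 z14/6/65 (261, -201, 76, 75, 9) (259, -200, 77, 76, 9) (274, -207, 70, 69, 9)
yellow [255.  65.] 736.5 z14/6/65 (511, -185, 53, 51, 68) (512, -183, 54, 52, 68) (502, -192, 49, 47, 68)
blue [269.  15.] 1319.5 z14/6/65 (582, -239, 72, 63, 50) (584, -238, 73, 64, 50) (568, -242, 66, 58, 50)
blue [335.  73.] 262.5 z14/6/65 (451, -313, 34, 25, -58) (452, -314, 34, 25, -58) (448, -310, 31, 23, -58)
blue [260. 201.] 214.0 z14/6/65 (276, -97, 36, 28, -16) (275, -95, 36, 28, -16) (287, -112, 33, 26, -16)
blue [428. 131.] 145.5 z14/6/65 (297, -446, 41, 37, 85) (295, -448, 42, 37, 85) (306, -432, 38, 34, 85)
blue [426. 180.] 49.0 z14/6/65 (207, -418, 31, 13, -81) (204, -420, 32, 13, -81) (224, -406, 29, 12, -81)
blue [386. 207.] 34.5 z14/6/65 (182, -327, 34, 10, 71) (179, -328, 34, 11, 71) (201, -323, 31, 10, 71)
green [328.  18.] 1517.0 z14/6/65 (545, -332, 72, 70, -41) (546, -333, 73, 71, -41) (534, -327, 66, 65, -41)
green [289. 123.] 232.5 z14/6/65 (397, -206, 34, 26, 85) (397, -205, 35, 26, 85) (399, -212, 32, 23, 85)
[ 0.527004   -0.07632789  0.065     ] [ 0.43176506 -0.11495245  0.006     ]
```

Emit:
arm_command(
  commands=[55,1,9,-7,100,55,-5,9,-7,100,55,-5,9,-7,100,55,0,8,-8,100,55,0,5,0,100],
)

```text
clock: 3.68
tool_pos: [0.3293, -0.2861, 0.1962]
orientation: [78.1, 88.9, -1.9]
force: [1.3, -0.8, -0.1]
opening: 0.0876
```

```bash
python3 h.py .334 -.288 .12 -80
```

```text
t 3.67 tcp [ 0.3293 -0.2861  0.1962] jaw -80.0 open 87.6 F [ 1.3 -0.8 -0.1] j [-15.  -2. -31.  -0. -60. 115.] | shift [76.3  2.9  2.3] turn -0.0
```

Emit:
arm_command(
  commands=[50,3,3,0,100,50,0,0,0,100,40,0,0,0,100,5,0,0,0,100],
)

```text
clock: 4.18
tool_pos: [0.3352, -0.2873, 0.046]
orientation: [79.7, 89.0, -0.3]
force: [-0.3, 0.4, 0.0]
opening: 0.0879
```

```bash
python3 h.py .333 -.289 .038 -80
```

```text
t 4.17 tcp [ 0.3352 -0.2873  0.046 ] jaw -80.0 open 87.9 F [-0.3  0.4  0. ] j [-15.  10. -42.  -0. -37. 115.] | shift [ 8.  -2.6  1.3] turn 0.0
```

Emit:
arm_command(
  commands=[8,-2,1,0,100,0,0,0,0,0,0,0,0,0,0,0,0,0,0,0,0,0,0,0,0],
)

```text
clock: 4.8
tool_pos: [0.3373, -0.2896, 0.0423]
orientation: [73.4, 88.5, -6.5]
force: [0.2, 0.6, 0.3]
opening: 0.0531
```

```bash
python3 h.py .333 -.289 .038 -80
```

```text
t 4.8 tcp [ 0.3373 -0.2896  0.0423] jaw -79.9 open 53.1 F [0.2 0.6 0.3] j [-15.  11. -42.  -0. -36. 116.] | shift [ 4.2 -4.2 -1.4] turn 0.1
```

Emit:
arm_command(
  commands=[4,0,0,0,0,0,0,0,0,0,0,0,0,0,0],
)

```text
clock: 5.18
tool_pos: [0.3391, -0.2902, 0.0405]
orientation: [71.1, 88.3, -8.7]
force: [0.4, 0.1, -1.4]
opening: 0.047
```

```bash
python3 h.py .333 -.289 .038 -80
```

```text
t 5.17 tcp [ 0.3391 -0.2902  0.0405] jaw -79.8 open 47.0 F [ 0.4  0.1 -1.4] j [-15.  11. -42.  -0. -35. 116.] | shift [ 2.4 -5.9 -2.2] turn 0.2
```

Emit:
arm_command(
  commands=[-40,0,0,0,0,-50,0,0,0,0,-50,0,0,0,0],
)

```text
clock: 5.55
tool_pos: [0.3317, -0.2884, 0.1794]
orientation: [78.2, 89.0, -1.7]
force: [1.1, -0.5, -0.7]
opening: 0.0475
```

```bash
python3 h.py .649 -.072 .19 -10; python3 - <<'E'
from h import *
s=snapshot("side"); t=snapshot("top"); w=snapshot("wrist"); o,R=state()
f,Rc,tc=cam(w); print("wrist cam in tool mm",(R.T@(-Rc.T@tc-o["tool_pos"])*1000).round())
def tri(a,b):
    C=[];D=[]
    for q,uv in ((t,a),(s,b)):
        p0=ray(q,uv,0);p1=ray(q,uv,.1);C.append(p0);D.append((p1-p0)/np.linalg.norm(p1-p0))
    M=sum(np.eye(3)-np.outer(d,d) for d in D);v=sum((np.eye(3)-np.outer(d,d))@c for c,d in zip(C,D))
    p=np.linalg.solve(M,v); return p.round(3),np.round([np.linalg.norm(np.cross(p-c,d)) for c,d in zip(C,D)],3)
print("laptop",tri((233,88),(398,145)),tri((384,88),(437,198)))
cv2.imwrite("pics/s2.png",s["frame"][60:320,160:560])
E
```

```text
t 5.55 tcp [ 0.3317 -0.2884  0.1794] jaw -79.9 open 47.5 F [ 1.1 -0.5 -0.7] j [-15.  -0. -32.  -0. -57. 116.] | shift [  -4.9  350.6 -157.2] turn -69.9
wrist cam in tool mm [-161.   80.    2.]
laptop (array([ 0.738, -0.002,  0.056]), array([0.005, 0.005])) (array([ 0.721, -0.3  ,  0.084]), array([0.006, 0.006]))
```

View pics/s2.png

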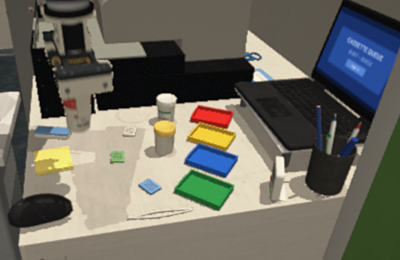

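Red pot is held clear of the bench; the laptop's top is about 60–80 mm high starting at x≈0.73. I'll turn +110° on the way so that the camera side faces away from the analyser.

```bash
cat > rows.py <<'E'
from h import *; import sys
# rows.py x y z turn_total nrows : row shifts in tool axes as they rotate
x,y,z,T,n=[float(v) for v in sys.argv[1:]]; n=int(n)
o,R=state(); d=(np.array([x,y,z])-o["tool_pos"])*1000/n; plan((x,y,z))
for i in range(n):
    Ri=R@Ro.from_euler("x",T/n*i,degrees=True).as_matrix(); print((Ri.T@d).round().astype(int),round(T/n,1))
E
python3 rows.py .649 -.072 .19 110 11
```

```text
t 5.7 tcp [ 0.3338 -0.2891  0.1806] jaw -79.9 open 47.0 F [ 0.2 -0.9 -1.8] j [-15.  -1. -32.  -0. -57. 116.] | shift [  -2.2  348.6 -158.2] turn None
[  0  32 -14] 10.0
[  0  29 -20] 10.0
[  0  25 -24] 10.0
[  0  20 -28] 10.0
[  0  15 -31] 10.0
[  0   9 -34] 10.0
[  0   3 -35] 10.0
[  0  -3 -35] 10.0
[  0  -9 -34] 10.0
[  0 -14 -32] 10.0
[  0 -20 -29] 10.0
```

Emit:
arm_command(
  commands=[-2,32,-14,10,0,-2,29,-20,10,0,0,25,-24,10,0,0,20,-28,10,0,0,15,-31,10,0],
)

```text
clock: 6.32
tool_pos: [0.4765, -0.1897, 0.18]
orientation: [133.9, 89.2, 2.3]
force: [0.7, -0.3, -0.6]
opening: 0.0475
```

```bash
python3 rows.py .649 -.072 .19 65 6
```

```text
t 6.33 tcp [ 0.4765 -0.1897  0.18  ] jaw -131.7 open 47.5 F [ 0.7 -0.3 -0.6] j [  0.   7. -24.  -0. -58.  48.] | shift [  -7.4   50.8 -202.7] turn None
[ -1   8 -34] 10.8
[ -1   2 -35] 10.8
[ -1  -5 -35] 10.8
[ -1 -11 -33] 10.8
[ -1 -17 -30] 10.8
[ -1 -22 -27] 10.8
```

Emit:
arm_command(
  commands=[-1,8,-34,10,0,-1,2,-35,10,0,-1,-5,-35,10,0,-1,-11,-33,10,0,-1,-17,-30,10,0],
)

```text
clock: 6.95
tool_pos: [0.6182, -0.0839, 0.1748]
orientation: [-31.2, 89.9, 145.3]
force: [-0.3, -0.4, 0.6]
opening: 0.0471
```

```bash
python3 h.py .649 -.072 .1 170
```

```text
t 6.95 tcp [ 0.6182 -0.0839  0.1748] jaw 176.6 open 47.1 F [-0.3 -0.4  0.6] j [ 10.  18. -10.  -0. -62. -14.] | shift [ 74.8 -13.7 -30.2] turn 6.6
```

Emit:
arm_command(
  commands=[20,-7,-15,6,0,25,-7,-14,0,0,25,0,-2,0,0,0,0,0,0,0],
)

```text
clock: 7.45
tool_pos: [0.649, -0.0713, 0.0928]
orientation: [7.6, 89.2, 177.8]
force: [-0.9, -1.2, -1.1]
opening: 0.0473
```

```bash
python3 h.py .649 -.072 .0445 170
```

```text
t 7.45 tcp [ 0.649  -0.0713  0.0928] jaw 170.3 open 47.3 F [-0.9 -1.2 -1.1] j [ 11.  25. -11.  -0. -55. -20.] | shift [48.3  0.6 -0.8] turn 0.3
```

Emit:
arm_command(
  commands=[30,0,0,0,0,15,0,0,0,0,0,0,0,0,0],
)

```text
clock: 7.82
tool_pos: [0.6484, -0.0717, 0.047]
orientation: [10.7, 89.2, -179.0]
force: [-0.1, -0.7, -0.1]
opening: 0.0472
```

```bash
python3 h.py .649 -.072 .0445 170; python3 - <<'E'
from h import *
s=snapshot("side");cv2.imwrite("pics/s3.png",cv2.resize(s["frame"][100:280,220:460],None,fx=2.5,fy=2.5))
E
```

```text
t 7.83 tcp [ 0.6484 -0.0717  0.047 ] jaw 170.3 open 47.2 F [-0.1 -0.7 -0.1] j [ 11.  28. -13.  -0. -50. -20.] | shift [ 2.5  0.2 -0.7] turn 0.3
```

View pics/s3.png

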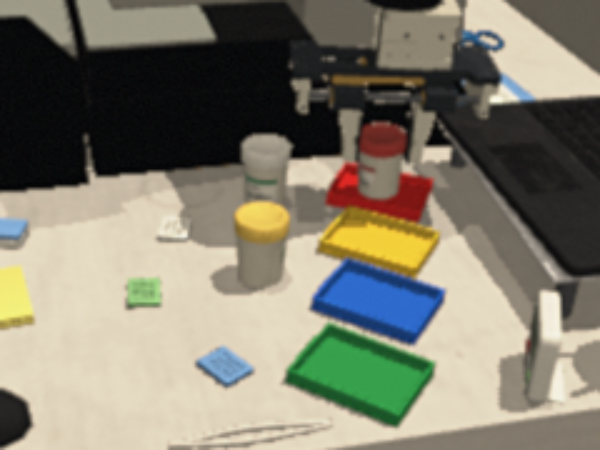

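The red pot is over the middle of the red tray, upright and just above the floor. I'll lower 3 mm and release.

Emit:
arm_command(
  commands=[3,0,0,0,0,1,0,0,0,0,0,0,0,0,0],
)

```text
clock: 8.25
tool_pos: [0.6506, -0.0716, 0.0466]
orientation: [8.2, 89.5, 178.6]
force: [0.5, -0.2, -1.2]
opening: 0.0475
```

```bash
python3 h.py .649 -.072 .0445 170
```

```text
t 8.25 tcp [ 0.6506 -0.0716  0.0466] jaw 170.3 open 47.5 F [ 0.5 -0.2 -1.2] j [ 11.  28. -13.  -0. -49. -20.] | shift [2.1 0.7 1.4] turn 0.3
```

Emit:
arm_command(
  commands=[5,0,0,0,0,0,0,0,0,0],
)

```text
clock: 8.5
tool_pos: [0.6519, -0.0714, 0.0435]
orientation: [6.4, 89.7, 176.8]
force: [-0.1, 0.1, -1.7]
opening: 0.0469
```

```bash
python3 h.py .649 -.072 .0445 170
```

```text
t 8.5 tcp [ 0.6519 -0.0714  0.0435] jaw 170.3 open 46.9 F [-0.1  0.1 -1.7] j [ 11.  28. -14.  -0. -49. -20.] | shift [-1.   1.1  2.7] turn 0.3
```

Emit:
arm_command(
  commands=[0,0,0,0,70,0,0,0,0,70,0,0,0,0,70],
)

```text
clock: 8.88
tool_pos: [0.652, -0.0714, 0.0433]
orientation: [6.3, 89.7, 176.7]
force: [-0.2, -1.0, -0.0]
opening: 0.061
```

```bash
python3 h.py .649 -.072 .0445 170
```

```text
t 8.88 tcp [ 0.652  -0.0714  0.0433] jaw 170.3 open 61.0 F [-0.2 -1.  -0. ] j [ 11.  28. -14.  -0. -49. -20.] | shift [-1.2  1.1  2.8] turn 0.3
```

Emit:
arm_command(
  commands=[-30,0,0,0,70,-50,0,0,0,90,-60,0,0,0,100],
)

```text
clock: 9.25
tool_pos: [0.6493, -0.0718, 0.1801]
orientation: [12.8, 89.0, -176.9]
force: [2.2, 0.4, -0.1]
opening: 0.0758
```

```bash
python3 h.py .504 -.190 .15 170;  python3 - <<'E'
from h import *
s=snapshot("wrist");c=[c for c in blobs(s,"red",(80,20,640,300),60)][:3]
for k in c: print(world_rect(s,k,.068),world_rect(s,k,.014),cv2.contourArea(k))
cv2.imwrite("pics/w4.png",s["frame"])
E
```

```text
t 9.25 tcp [ 0.6493 -0.0718  0.1801] jaw 170.3 open 75.8 F [ 2.2  0.4 -0.1] j [ 11.  21.  -5.  -0. -65. -20.] | shift [ 32.8 140.9 122.8] turn 0.3
(653, -78, 83, 73, -30) (655, -64, 100, 87, -30) 6887.0
```

View pics/w4.png

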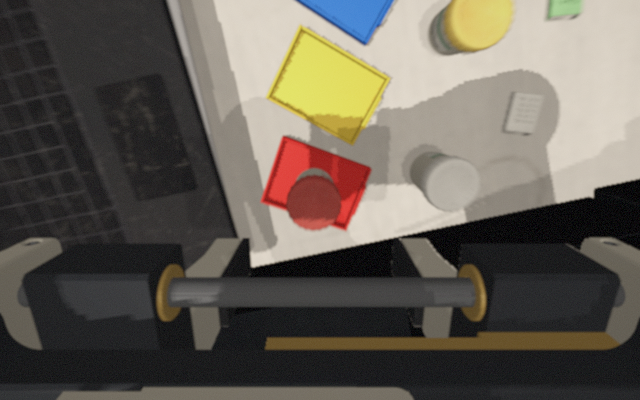

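The red pot stands upright inside the red tray, with its lid at (314,201), and the white things are untouched. The yellow pot is next.

Emit:
arm_command(
  commands=[0,40,35,0,100,5,40,35,0,100,10,40,35,0,100,10,20,17,0,100,0,0,0,0,100],
)

```text
clock: 9.93
tool_pos: [0.5077, -0.1927, 0.1677]
orientation: [161.8, 89.8, -27.7]
force: [0.8, 0.2, -0.1]
opening: 0.0877
```

```bash
python3 h.py .504 -.190 .038 170; python3 - <<'E'
from h import *
s=snapshot("wrist")
for k in blobs(s,"yellow",(80,0,640,300),60)[:3]: print(world_rect(s,k,.065),world_rect(s,k,.014),cv2.contourArea(k),k[:,0].min(0),k[:,0].max(0))
E
```

```text
t 9.93 tcp [ 0.5077 -0.1927  0.1677] jaw 170.4 open 87.7 F [ 0.8  0.2 -0.1] j [ -0.  11. -21.   0. -58. -10.] | shift [129.7  -2.2   4.5] turn 0.4
(303, -213, 68, 65, 9) (266, -202, 81, 78, 9) 6927.5 [524  82] [618 182]
(602, -180, 83, 66, -38) (623, -162, 99, 79, -38) 5356.0 [160 179] [273 278]
(504, -193, 51, 47, 81) (506, -178, 61, 57, 81) 2526.5 [298 169] [354 227]
```

Emit:
arm_command(
  commands=[45,-2,4,0,100,45,0,0,0,100,33,0,0,0,100,0,0,0,0,100],
)

```text
clock: 10.48
tool_pos: [0.5117, -0.1884, 0.0442]
orientation: [174.3, 89.4, -15.0]
force: [-0.7, -0.0, 0.7]
opening: 0.0876
```

```bash
python3 h.py .504 -.191 .038 170
```

```text
t 10.47 tcp [ 0.5117 -0.1884  0.0442] jaw 170.7 open 87.6 F [-0.7 -0.   0.7] j [  1.  19. -29.   0. -41. -10.] | shift [6.2 3.8 7.3] turn 0.7
```

Emit:
arm_command(
  commands=[8,4,8,0,100,0,0,0,0,0,0,0,0,0,0,0,0,0,0,0,0,0,0,0,0],
)

```text
clock: 11.1
tool_pos: [0.5068, -0.1911, 0.0403]
orientation: [177.9, 88.9, -11.3]
force: [-1.0, 0.3, 0.6]
opening: 0.0534
```

Emit:
arm_command(
  commands=[0,0,0,0,0,0,0,0,0,0],
)

```text
clock: 11.35
tool_pos: [0.5068, -0.191, 0.0406]
orientation: [178.4, 88.9, -10.9]
force: [-0.2, -0.9, -0.6]
opening: 0.0479
```

```bash
python3 h.py .626 -.158 .18 170
```

```text
t 11.35 tcp [ 0.5068 -0.191   0.0406] jaw 170.7 open 47.9 F [-0.2 -0.9 -0.6] j [  0.  19. -30.   0. -40. -10.] | shift [-137.3  -51.7 -114.9] turn 0.7
```

Emit:
arm_command(
  commands=[0,0,0,0,0,-40,0,0,0,0,-45,0,0,0,0,-45,-12,-28,0,0,0,-12,-28,0,0],
)

```text
clock: 11.98
tool_pos: [0.5625, -0.1761, 0.1747]
orientation: [177.4, 89.1, -12.0]
force: [0.7, 0.4, -1.2]
opening: 0.0479
```

Emit:
arm_command(
  commands=[0,-12,-28,0,0,0,-12,-28,0,0,0,0,0,0,0],
)

```text
clock: 12.35
tool_pos: [0.6247, -0.1604, 0.1757]
orientation: [178.9, 89.0, -10.4]
force: [-0.9, 0.4, -1.0]
opening: 0.0478
```

```bash
python3 h.py .626 -.158 .095 170
```

```text
t 12.35 tcp [ 0.6247 -0.1604  0.1757] jaw 170.7 open 47.8 F [-0.9  0.4 -1. ] j [  3.  19.  -8.   0. -62. -12.] | shift [80.7 -2.6  0.4] turn 0.7
```

Emit:
arm_command(
  commands=[45,-2,0,0,0,45,0,0,0,0,35,0,0,0,0,0,0,0,0,0],
)

```text
clock: 12.85
tool_pos: [0.6254, -0.1592, 0.0479]
orientation: [179.4, 89.1, -10.0]
force: [-0.1, -0.1, 0.9]
opening: 0.0475
```

```bash
python3 h.py .626 -.158 .044 170
```

```text
t 12.85 tcp [ 0.6254 -0.1592  0.0479] jaw 170.7 open 47.5 F [-0.1 -0.1  0.9] j [  3.  26. -16.   0. -47. -13.] | shift [ 4.  -1.3 -0.4] turn 0.7
```

Emit:
arm_command(
  commands=[5,0,0,0,0,1,0,0,0,0,0,0,0,0,0],
)

```text
clock: 13.22
tool_pos: [0.6274, -0.1596, 0.0458]
orientation: [-179.5, 88.8, -8.8]
force: [0.2, -0.1, -0.5]
opening: 0.0476
```

```bash
python3 h.py .626 -.158 .044 170
```

```text
t 13.22 tcp [ 0.6274 -0.1596  0.0458] jaw 170.7 open 47.6 F [ 0.2 -0.1 -0.5] j [  3.  26. -16.   0. -46. -13.] | shift [ 1.8 -1.3  1.7] turn 0.7
```

Emit:
arm_command(
  commands=[4,0,0,0,0,0,0,0,0,0,0,0,0,0,70,0,0,0,0,70,0,0,0,0,70],
)

```text
clock: 13.85
tool_pos: [0.6288, -0.1596, 0.0439]
orientation: [-178.4, 88.5, -7.7]
force: [0.1, -0.1, 0.1]
opening: 0.0612
```

```bash
python3 h.py .626 -.158 .044 170
```

```text
t 13.85 tcp [ 0.6288 -0.1596  0.0439] jaw 170.7 open 61.2 F [ 0.1 -0.1  0.1] j [  3.  27. -16.   0. -46. -13.] | shift [-0.1 -1.1  3. ] turn 0.7
```

Emit:
arm_command(
  commands=[-30,0,0,0,70,-50,0,0,0,80,-60,0,0,0,80],
)

```text
clock: 14.22
tool_pos: [0.622, -0.159, 0.1809]
orientation: [176.0, 89.2, -13.4]
force: [1.1, -0.1, -0.3]
opening: 0.0693
```

```bash
python3 rows.py .453 -.313 .15 -41 5
```

```text
t 14.22 tcp [ 0.622  -0.159   0.1809] jaw 170.7 open 69.3 F [ 1.1 -0.1 -0.3] j [  3.  19.  -8.   0. -62. -13.] | shift [ 29.2 179.4 142.2] turn None
[ 6 36 28] -8.2
[ 6 31 33] -8.2
[ 6 26 37] -8.2
[ 6 21 41] -8.2
[ 6 15 43] -8.2
```

Emit:
arm_command(
  commands=[0,36,28,-8.2,80,0,31,33,-8.2,80,0,26,37,-8.2,80,0,21,41,-8.2,80,0,15,43,-8.2,80],
)

```text
clock: 14.85
tool_pos: [0.4562, -0.3166, 0.1846]
orientation: [136.0, 88.5, -10.8]
force: [0.2, 0.1, -0.5]
opening: 0.0702
```

Emit:
arm_command(
  commands=[0,0,0,0,80],
)

```text
clock: 14.98
tool_pos: [0.454, -0.3181, 0.1847]
orientation: [135.9, 88.5, -10.9]
force: [0.7, -0.7, -0.4]
opening: 0.07
```

```bash
python3 h.py .453 -.313 .05 32; python3 - <<'E'
from h import *
s=snapshot("wrist")
for k in blobs(s,"blue",(80,0,560,300),60)[:5]: print(world_rect(s,k,.006),cv2.contourArea(k),k[:,0].min(0),k[:,0].max(0))
cv2.imwrite("pics/w5.png",s["frame"])
E
```

```text
t 14.97 tcp [ 0.454  -0.3181  0.1847] jaw -146.8 open 70.0 F [ 0.7 -0.7 -0.4] j [-15.  10. -19.  -0. -59.  48.] | shift [134.6  -7.2   0.5] turn 1.2
(598, -249, 99, 78, -40) 6568.5 [121 106] [223 212]
(453, -315, 36, 27, -57) 790.0 [311 168] [336 201]
```

View pics/w5.png

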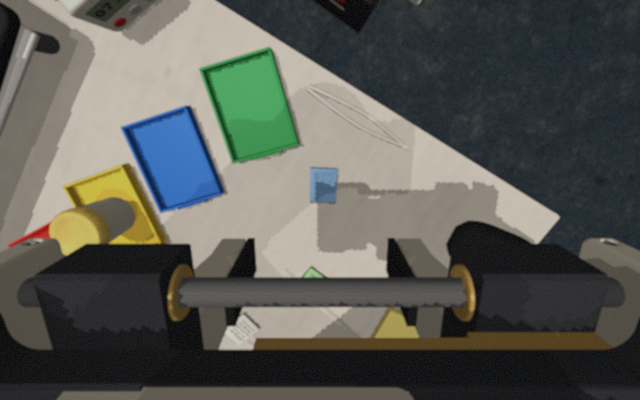

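Blue cassette is at (324,185), measured at (453,-315) and angled along the jaws as wanted. The yellow pot stands in its tray. Descending.

Emit:
arm_command(
  commands=[50,-4,0,1,80,50,-3,0,0,80,45,0,0,0,75,0,0,0,0,70],
)

```text
clock: 15.52
tool_pos: [0.4598, -0.3115, 0.0381]
orientation: [135.3, 88.2, -12.8]
force: [-0.2, 0.6, 0.7]
opening: 0.0625
```

```bash
python3 h.py .453 -.314 .002 32.5
```

```text
t 15.53 tcp [ 0.4598 -0.3115  0.0381] jaw -148.1 open 62.5 F [-0.2  0.6  0.7] j [-14.  20. -29.  -0. -39.  46.] | shift [35.9 -2.3  7.9] turn -0.6
```

Emit:
arm_command(
  commands=[20,-2,7,0,70,9,0,2,0,70,0,0,0,0,70],
)

```text
clock: 15.9
tool_pos: [0.4568, -0.3151, 0.0128]
orientation: [133.3, 87.8, -14.7]
force: [0.4, 0.0, 0.3]
opening: 0.0616
```

```bash
python3 h.py .453 -.314 .002 32.5
```

```text
t 15.9 tcp [ 0.4568 -0.3151  0.0128] jaw -148.0 open 61.6 F [0.4 0.  0.3] j [-14.  22. -31.   0. -36.  46.] | shift [10.7 -3.3  2.9] turn -0.5
```

Emit:
arm_command(
  commands=[8,-2,3,0,70,3,-1,1,0,70,0,0,0,0,70],
)

```text
clock: 16.27
tool_pos: [0.454, -0.3152, 0.0036]
orientation: [132.9, 87.6, -15.1]
force: [-0.8, 0.5, 0.2]
opening: 0.061
```

```bash
python3 h.py .453 -.314 .002 32.5
```

```text
t 16.27 tcp [ 0.454  -0.3152  0.0036] jaw -147.9 open 61.0 F [-0.8  0.5  0.2] j [-14.  22. -31.   0. -34.  46.] | shift [ 1.5 -1.6  0.3] turn -0.4
```

Emit:
arm_command(
  commands=[2,-1,0,0,0,0,0,0,0,0,0,0,0,0,0,0,0,0,0,0,0,0,0,0,0],
)

```text
clock: 16.9
tool_pos: [0.4539, -0.3145, 0.0018]
orientation: [132.8, 87.6, -15.2]
force: [0.9, 0.0, -0.9]
opening: 0.0276
```

Emit:
arm_command(
  commands=[0,0,0,0,0],
)

```text
clock: 17.02
tool_pos: [0.4538, -0.3145, 0.0018]
orientation: [132.8, 87.6, -15.2]
force: [0.4, 0.2, -0.2]
opening: 0.0278
```

```bash
python3 h.py .453 -.314 .002 32.5
```

```text
t 17.02 tcp [ 0.4538 -0.3145  0.0018] jaw -147.9 open 27.8 F [ 0.4  0.2 -0.2] j [-14.  22. -32.   0. -33.  46.] | shift [-0.2 -0.8  0.5] turn -0.4
```

Emit:
arm_command(
  commands=[-40,0,0,0,0,-50,0,0,0,0,0,0,0,0,0],
)

```text
clock: 17.4
tool_pos: [0.4497, -0.3135, 0.0935]
orientation: [132.4, 87.7, -15.5]
force: [0.5, -0.3, -0.6]
opening: 0.0277
```

```bash
python3 rows.py .599 -.248 .08 72 8
```

```text
t 17.4 tcp [ 0.4497 -0.3135  0.0935] jaw -147.9 open 27.7 F [ 0.5 -0.3 -0.6] j [-14.  15. -27.   0. -46.  46.] | shift [  18.6   23.2 -160.8] turn None
[  2   3 -20] 9.0
[  2   0 -20] 9.0
[  2  -3 -20] 9.0
[  2  -7 -19] 9.0
[  2  -9 -18] 9.0
[  2 -12 -16] 9.0
[  2 -15 -14] 9.0
[  2 -17 -12] 9.0
```

Emit:
arm_command(
  commands=[0,3,-20,9,0,0,0,-20,9,0,0,-3,-20,9,0,0,-7,-19,9,0,0,-9,-18,9,0],
)

```text
clock: 18.02
tool_pos: [0.5425, -0.273, 0.0946]
orientation: [-179.8, 87.8, -14.3]
force: [0.9, -0.5, 0.2]
opening: 0.0272
```

Emit:
arm_command(
  commands=[0,-12,-16,9,0,0,-15,-14,9,0,0,-17,-12,9,0,0,0,0,0,0],
)

```text
clock: 18.52
tool_pos: [0.6002, -0.2478, 0.0923]
orientation: [-151.7, 88.1, -14.1]
force: [-0.4, 0.4, 0.3]
opening: 0.0276
```

```bash
python3 h.py .599 -.248 .03 -40;python3 - <<'E'
from h import *
s=snapshot("top")
for k in blobs(s,"blue",(225,95,440,360),60)[:5]: print(world_rect(s,k,.014),world_rect(s,k,.1),cv2.contourArea(k))
cv2.imwrite("pics/t6.png",s["frame"][60:360,200:450])
E
```

```text
t 18.52 tcp [ 0.6002 -0.2478  0.0923] jaw 137.6 open 27.6 F [-0.4  0.4  0.3] j [ -5.  23. -14.   0. -51. -38.] | shift [62.2  1.9  2.6] turn -2.4
(257, -89, 80, 29, -16) (267, -100, 73, 26, -16) 565.5
(583, -265, 98, 27, -42) (564, -261, 89, 24, -42) 464.5
(588, -210, 26, 18, 46) (569, -210, 24, 16, 46) 97.5
```

View pics/t6.png

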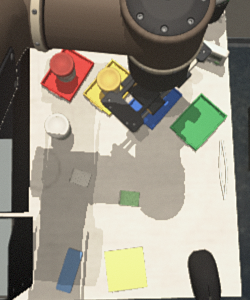

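Emit:
arm_command(
  commands=[30,1,1,-2,0,30,1,1,0,0,0,0,0,0,0],
)

```text
clock: 18.95
tool_pos: [0.5958, -0.2493, 0.0303]
orientation: [-153.9, 88.2, -13.8]
force: [0.4, -0.0, 1.0]
opening: 0.028
```

```bash
python3 h.py .599 -.248 .005 -40;python3 - <<'E'
from h import *
s=snapshot("side");cv2.imwrite("pics/s7.png",cv2.resize(s["frame"][130:270,280:460],None,fx=3.5,fy=3.5))
E
```

```text
t 18.95 tcp [ 0.5958 -0.2493  0.0303] jaw 140.1 open 28.0 F [ 0.4 -0.   1. ] j [ -5.  27. -18.   0. -43. -35.] | shift [25.3 -2.7 -0.9] turn 0.1
```

View pics/s7.png

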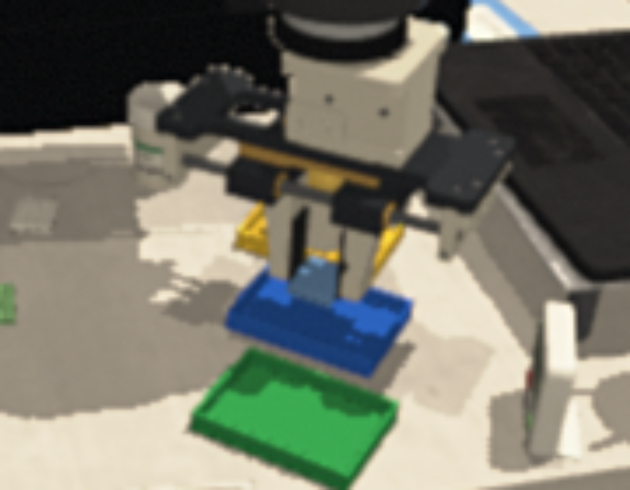

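Cassette is held flat over the blue tray's centre, with the fingers inside the long walls.

Emit:
arm_command(
  commands=[16,-2,-1,0,0,6,0,0,0,0,0,0,0,0,0],
)

```text
clock: 19.38
tool_pos: [0.6012, -0.2494, 0.0116]
orientation: [-153.9, 87.8, -13.7]
force: [-0.9, -0.6, -0.6]
opening: 0.0274
```

```bash
python3 h.py .599 -.248 .005 -40
```

```text
t 19.38 tcp [ 0.6012 -0.2494  0.0116] jaw 140.2 open 27.4 F [-0.9 -0.6 -0.6] j [ -5.  29. -18.   0. -41. -35.] | shift [6.5 0.5 2.8] turn 0.2
```

Emit:
arm_command(
  commands=[5,0,3,0,0,3,0,0,0,0,0,0,0,0,0],
)

```text
clock: 19.75
tool_pos: [0.6, -0.2477, 0.0054]
orientation: [-154.5, 87.7, -14.2]
force: [-0.4, -1.0, 1.1]
opening: 0.0279
```

```bash
python3 h.py .599 -.248 .005 -40
```

```text
t 19.75 tcp [ 0.6    -0.2477  0.0054] jaw 140.3 open 27.9 F [-0.4 -1.   1.1] j [ -5.  29. -19.   1. -40. -35.] | shift [0.3 0.8 0.6] turn 0.3
```

Emit:
arm_command(
  commands=[0,0,0,0,40,0,0,0,0,40,-15,0,0,0,40,-40,0,0,0,40,-50,0,0,0,60],
)

```text
clock: 20.38
tool_pos: [0.5933, -0.2461, 0.11]
orientation: [-155.8, 88.2, -15.5]
force: [1.2, -0.4, -0.3]
opening: 0.0404
```

Emit:
arm_command(
  commands=[-50,0,0,0,75,0,0,0,0,75],
)

```text
clock: 20.62
tool_pos: [0.594, -0.2463, 0.1687]
orientation: [-155.2, 87.6, -14.9]
force: [-0.2, 0.4, -0.5]
opening: 0.0594
```

```bash
python3 rows.py .399 -.204 .15 -46 5; python3 - <<'E'
from h import *
s=snapshot("wrist");cv2.imwrite("pics/w8.png",s["frame"])
E
```

```text
t 20.62 tcp [ 0.594  -0.2463  0.1687] jaw 140.3 open 59.4 F [-0.2  0.4 -0.5] j [ -5.  18. -10.   0. -59. -35.] | shift [ 10.4  92.2 177.6] turn None
[ 2 18 36] -9.2
[ 2 13 38] -9.2
[ 2  6 40] -9.2
[ 2  0 40] -9.2
[ 2 -7 39] -9.2
```

View pics/w8.png

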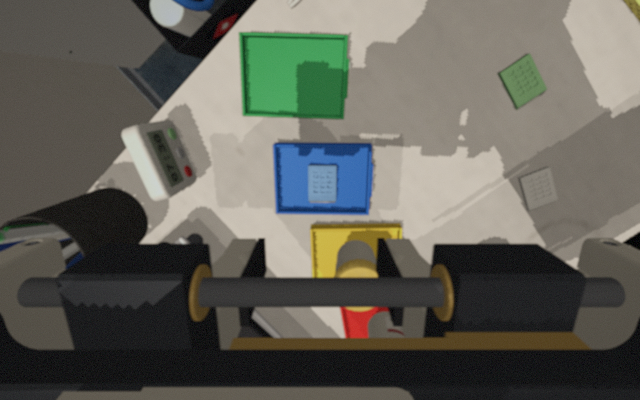

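The blue cassette lies flat and centred in the blue tray, at (322,184). Now the green one (jaw angle 176, so the turn is −36).

```bash
python3 rows.py .399 -.204 .15 -36 5
```

```text
t 20.68 tcp [ 0.5927 -0.2458  0.1663] jaw 140.3 open 62.3 F [-0.6 -0.  -0.7] j [ -5.  19. -11.   0. -59. -35.] | shift [  8.7  91.8 176.2] turn None
[ 2 18 35] -7.2
[ 2 14 37] -7.2
[ 2  9 39] -7.2
[ 2  4 40] -7.2
[ 2 -1 40] -7.2
```

Emit:
arm_command(
  commands=[0,18,35,-7.2,70,0,14,37,-7.2,70,0,9,39,-7.2,70,0,4,40,-7.2,70,0,-1,40,-7.2,70],
)

```text
clock: 21.3
tool_pos: [0.3914, -0.2036, 0.1553]
orientation: [167.4, 88.2, -15.3]
force: [-0.3, 0.4, 0.7]
opening: 0.0616
```

Emit:
arm_command(
  commands=[0,0,0,0,70],
)

```text
clock: 21.42
tool_pos: [0.3883, -0.2031, 0.1549]
orientation: [168.1, 88.2, -14.5]
force: [1.0, 0.5, 0.7]
opening: 0.0615
```

```bash
python3 h.py .399 -.204 .04 -4; python3 - <<'E'
from h import *
s=snapshot("wrist")
for k in blobs(s,"green",(80,0,560,300),60)[:5]: print(world_rect(s,k,.006),cv2.contourArea(k),k[:,0].min(0),k[:,0].max(0))
E
```

```text
t 21.43 tcp [ 0.3883 -0.2031  0.1549] jaw 177.4 open 61.5 F [1.  0.5 0.7] j [ -1.   0. -35.   1. -53.  -2.] | shift [115.1  -0.4  -7.3] turn 1.4
(556, -339, 95, 74, -41) 8189.0 [80  0] [196 108]
(398, -206, 38, 27, 87) 984.0 [302 165] [330 203]
```

Emit:
arm_command(
  commands=[45,0,-7,1,70,45,0,-3,0,70,25,0,0,0,70,0,0,0,0,70],
)

```text
clock: 21.98
tool_pos: [0.4081, -0.2056, 0.038]
orientation: [168.7, 88.0, -15.1]
force: [0.5, 0.5, -0.0]
opening: 0.0614
```

```bash
python3 h.py .398 -.2045 .002 -3.5
```

```text
t 21.98 tcp [ 0.4081 -0.2056  0.038 ] jaw 176.1 open 61.4 F [ 0.5  0.5 -0. ] j [ -1.  12. -42.   1. -34.  -3.] | shift [35.6 -0.6 11.4] turn -0.4
```

Emit:
arm_command(
  commands=[20,0,9,0,70,10,0,3,0,70,2,0,0,0,70],
)

```text
clock: 22.35
tool_pos: [0.4005, -0.2055, 0.0069]
orientation: [168.7, 87.8, -15.2]
force: [0.0, -0.4, 0.7]
opening: 0.0613
```

```bash
python3 h.py .398 -.2045 .002 -3.5
```

```text
t 22.35 tcp [ 0.4005 -0.2055  0.0069] jaw 176.1 open 61.3 F [ 0.  -0.4  0.7] j [ -1.  15. -45.   1. -29.  -3.] | shift [ 4.8 -0.9  2.8] turn -0.4
```

Emit:
arm_command(
  commands=[5,0,2,0,70,0,0,0,0,70],
)

```text
clock: 22.6
tool_pos: [0.4001, -0.2056, 0.0027]
orientation: [169.1, 87.7, -14.7]
force: [-0.3, -1.2, 0.5]
opening: 0.0611
```

```bash
python3 h.py .398 -.2045 .002 -3.5
```

```text
t 22.6 tcp [ 0.4001 -0.2056  0.0027] jaw 176.1 open 61.1 F [-0.3 -1.2  0.5] j [ -1.  15. -45.   1. -28.  -3.] | shift [ 0.7 -0.9  2.2] turn -0.4
```

Emit:
arm_command(
  commands=[1,0,2,0,0,0,0,0,0,0,0,0,0,0,0,0,0,0,0,0,0,0,0,0,0],
)

```text
clock: 23.22
tool_pos: [0.3988, -0.2055, 0.0025]
orientation: [169.6, 87.6, -14.3]
force: [-0.9, -0.9, -0.3]
opening: 0.0276
```

Emit:
arm_command(
  commands=[0,0,0,0,0],
)

```text
clock: 23.35
tool_pos: [0.3989, -0.2055, 0.0025]
orientation: [169.6, 87.6, -14.3]
force: [-1.3, -0.5, 0.1]
opening: 0.0276
```

```bash
python3 h.py .398 -.2045 .002 -3.5
```

```text
t 23.35 tcp [ 0.3989 -0.2055  0.0025] jaw 176.2 open 27.6 F [-1.3 -0.5  0.1] j [ -1.  15. -45.   1. -28.  -3.] | shift [ 0.5 -0.9  0.9] turn -0.3
```

Emit:
arm_command(
  commands=[-40,0,0,0,0,-50,0,0,0,0,0,0,0,0,0],
)

```text
clock: 23.72
tool_pos: [0.3947, -0.2046, 0.0943]
orientation: [168.4, 87.7, -15.4]
force: [0.2, 0.3, -0.6]
opening: 0.0278
```

```bash
python3 rows.py .5575 -.339 .09 37 5
```

```text
t 23.73 tcp [ 0.3947 -0.2046  0.0943] jaw 176.2 open 27.8 F [ 0.2  0.3 -0.6] j [ -1.   5. -40.   1. -43.  -3.] | shift [  12.   123.2 -171.1] turn None
[  2  25 -34] 7.4
[  2  20 -37] 7.4
[  2  15 -39] 7.4
[  2  10 -41] 7.4
[  2   5 -42] 7.4
```

Emit:
arm_command(
  commands=[0,25,-34,7.4,0,0,20,-37,7.4,0,0,15,-39,7.4,0,0,10,-41,7.4,0,0,5,-42,7.4,0],
)

```text
clock: 24.35
tool_pos: [0.5564, -0.3425, 0.0991]
orientation: [-150.8, 87.9, -12.7]
force: [0.8, 0.6, 0.4]
opening: 0.0274
```

Emit:
arm_command(
  commands=[0,0,0,0,0],
)

```text
clock: 24.48
tool_pos: [0.5575, -0.344, 0.097]
orientation: [-150.9, 88.0, -13.0]
force: [-1.2, 0.8, -1.1]
opening: 0.0277
```

```bash
python3 h.py .5575 -.339 .03 -41
```

```text
t 24.48 tcp [ 0.5575 -0.344   0.097 ] jaw 137.9 open 27.7 F [-1.2  0.8 -1.1] j [-15.  24. -13.  -0. -52. -27.] | shift [66.9 -2.6  5.4] turn -1.1
```

Emit:
arm_command(
  commands=[30,-2,4,-1,0,32,-1,2,0,0,0,0,0,0,0],
)

```text
clock: 24.85
tool_pos: [0.5545, -0.3371, 0.0306]
orientation: [-150.3, 88.2, -11.3]
force: [-0.2, -0.0, 0.0]
opening: 0.0277
```

```bash
python3 h.py .5575 -.339 .0055 -41;python3 - <<'E'
from h import *
s=snapshot("side");cv2.imwrite("pics/s9.png",cv2.resize(s["frame"][130:280,280:460],None,fx=3,fy=3))
E
```

```text
t 24.85 tcp [ 0.5545 -0.3371  0.0306] jaw 139.0 open 27.7 F [-0.2 -0.   0. ] j [-14.  27. -17.  -0. -44. -27.] | shift [25.2 -0.2 -2.8] turn 0.0
```

View pics/s9.png

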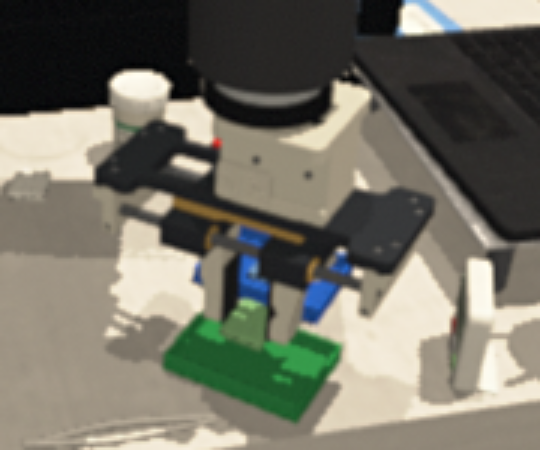

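The green cassette hangs level over the green tray, with the fingers inside its long direction. Lowering.

Emit:
arm_command(
  commands=[16,0,-2,0,0,6,0,0,0,0,0,0,0,0,0],
)

```text
clock: 25.28
tool_pos: [0.5594, -0.3395, 0.0121]
orientation: [-152.2, 87.9, -13.1]
force: [-0.3, 0.2, -1.3]
opening: 0.0274
```

```bash
python3 h.py .5575 -.339 .0055 -41
```

```text
t 25.27 tcp [ 0.5594 -0.3395  0.0121] jaw 139.1 open 27.4 F [-0.3  0.2 -1.3] j [-14.  29. -17.  -0. -42. -27.] | shift [6.5 0.9 2. ] turn 0.1
```

Emit:
arm_command(
  commands=[5,1,2,0,0,3,0,0,0,0,0,0,0,0,0],
)

```text
clock: 25.65
tool_pos: [0.558, -0.3393, 0.0059]
orientation: [-153.1, 87.8, -13.9]
force: [-0.1, 0.3, 1.3]
opening: 0.0276
```

```bash
python3 h.py .5575 -.339 .0055 -41
```

```text
t 25.65 tcp [ 0.558  -0.3393  0.0059] jaw 139.1 open 27.6 F [-0.1  0.3  1.3] j [-14.  29. -18.  -0. -41. -27.] | shift [0.4 0.1 0.6] turn 0.1
```

Emit:
arm_command(
  commands=[0,0,0,0,40,0,0,0,0,40,-15,0,0,0,40,-45,0,0,0,40,-60,0,0,0,50],
)

```text
clock: 26.28
tool_pos: [0.5505, -0.3373, 0.125]
orientation: [-151.9, 88.3, -12.7]
force: [1.5, -0.4, -0.5]
opening: 0.0403
```

Emit:
arm_command(
  commands=[-60,0,0,0,50,-60,20,50,0,50,-60,20,55,0,50,-30,20,55,0,50,0,0,0,0,50],
)

```text
clock: 26.9
tool_pos: [0.4133, -0.288, 0.3124]
orientation: [-155.0, 87.4, -15.8]
force: [0.2, 0.8, 0.3]
opening: 0.0438
```

```bash
python3 h.py .42 -.25 .3; python3 - <<'E'
from h import *
w=snapshot("wrist"); t=snapshot("top"); s=snapshot("side")
cv2.imwrite("pics/w10.png",w["frame"])
cv2.imwrite("pics/ts10.png",cv2.hconcat([cv2.resize(t["frame"][80:360,220:450],None,fx=1.5,fy=1.5),cv2.resize(s["frame"][120:300,180:440],(440,420))[:420]]))
E
```

```text
t 26.9 tcp [ 0.4133 -0.288   0.3124] jaw 139.2 open 43.8 F [0.2 0.8 0.3] j [-12.  -0. -14.   0. -74. -29.] | shift [ 12.2 -32.9  20.3] turn None
```

View pics/w10.png

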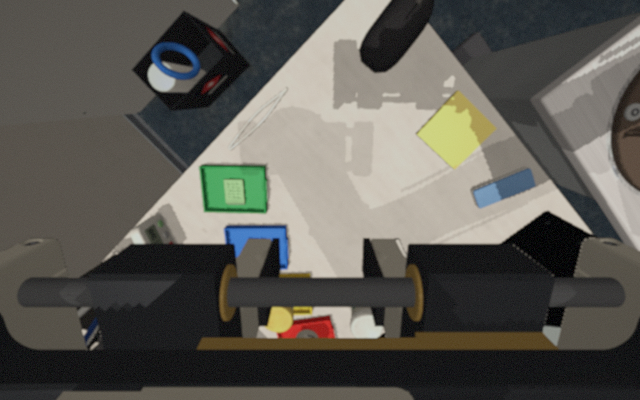

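View pics/ts10.png

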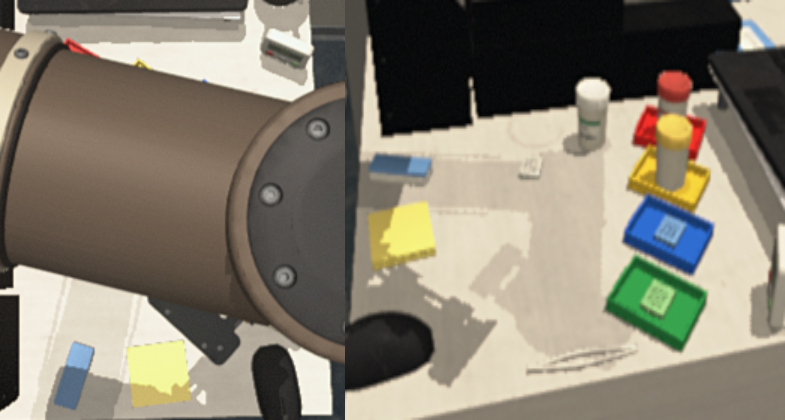

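Both views show the pots upright in their trays, the cassettes flat in theirs, and the tool clear of everything. One last numeric check against the start picture, then I hand in.

```bash
python3 - <<'E'
from h import *
s=snapshot("side"); a=cv2.imread("pics/side0.png"); b=s["frame"]
for n,(x0,y0,x1,y1) in dict(white_pot=(312,150,342,188),white_cassette=(278,183,302,199)).items():
    r=cv2.matchTemplate(cv2.cvtColor(b[y0-8:y1+8,x0-8:x1+8],6),cv2.cvtColor(a[y0:y1,x0:x1],6),cv2.TM_CCOEFF_NORMED)
    _,v,_,l=cv2.minMaxLoc(r); print(n,"px shift",np.array(l)-8,round(v,2))
for col in ("red","yellow"):
    c=blobs(s,col,(330,130,440,290),60)
    for k in c: print(col,"px",k[:,0].min(0),k[:,0].max(0),cv2.contourArea(k))
# expected lid pixels if pot stands where TCP released it
for n,p in dict(red=(.652,-.071),yellow=(.628,-.160)).items():
    print(n,"lid top px",np.round(proj(s,(*p,.068)),1),"lid low px",np.round(proj(s,(*p,.053)),1),"if 5 mm high",np.round(proj(s,(*p,.073)),1))
hsv=cv2.cvtColor(b,cv2.COLOR_BGR2HSV).astype(int)
def tf(p,c,ang): t=np.radians(ang); d=np.array(p)-c; return (np.array([[np.cos(t),np.sin(t)],[-np.sin(t),np.cos(t)]])@d*1000).round(1)
for n,box,c,ang in (("blue",(352,205,392,235),(.599,-.248),-40),("green",(345,230,385,262),(.5575,-.339),-41)):
    x0,y0,x1,y1=box; S=hsv[y0:y1,x0:x1,1]; V=hsv[y0:y1,x0:x1,2]; m=((V>np.percentile(V,50)+0)&(S<np.median(S)*.8)).astype(np.uint8)
    k=max(cv2.findContours(m,0,1)[0],key=cv2.contourArea)+np.array([[x0,y0]]); q=cv2.moments(k); uv=(q["m10"]/q["m00"],q["m01"]/q["m00"])
    print(n,np.round(uv),cv2.contourArea(k),"tray xy mm",tf(ray(s,uv,.009)[:2],c,ang))
for n,p,c,a_ in (("red",(.652,-.071),(.654,-.068),-30),("yellow",(.628,-.16),(.626,-.158),-38)): print(n,"tray xy mm from release TCP",tf(p,c,a_))
E
```

```text
white_pot px shift [0 0] 0.96
white_cassette px shift [0 0] 0.85
red px [364 150] [385 163] 226.5
red px [350 165] [368 182] 179.5
red px [381 169] [393 188] 112.0
yellow px [347 183] [395 211] 583.0
yellow px [364 168] [384 185] 267.0
red lid top px [373.3 155. ] lid low px [372.7 160.3] if 5 mm high [373.4 153.1]
yellow lid top px [374.4 173.2] lid low px [373.8 178.9] if 5 mm high [374.6 171.3]
blue [372. 218.] 109.5 tray xy mm [1.8 0.8]
green [364. 247.] 170.0 tray xy mm [ 2.  -0.3]
red tray xy mm from release TCP [-0.2 -3.6]
yellow tray xy mm from release TCP [ 2.8 -0.3]
```

```bash
python3 -c "
from plant import *
print(close_job())"
```

```text
the job is handed in; nothing more can be done
None
```

All four specimens are in the tray of their own colour, and I handed the job in with the arm clock just under 27 s (limit 99 s). The hand-in reported no verdict.

Last checks, all from the side camera unless noted:
- **Cassettes:** blue and green lie flat in their trays, each measured within about 2 mm of its tray's centre.
- **Pots:** red and yellow stand upright. Their lids appear within about 2 pixels of where a pot on the tray floor should be. Their offsets from the tray centres, up to 3.6 mm, come from the gripper position at release. I did not measure them separately in an image.
- **White pot and white cassette:** no pixel shift against the start picture. The match for the cassette was weaker (0.85, against 0.96 for the pot), probably because of the arm's shadow.
- **Robot:** the gripper was open and about 0.3 m above the bench, touching nothing.

Two limits: the arm blocked the top camera at the end, so there is no top-view check. The tool drifted to about 2° off vertical as it moved; the side and wrist views showed no effect on the placed items.

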